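Raise the trimming box window to its height marker and start the extraction

ROBOT

A 6-joint arm with a two-finger parallel gripper is mounted at the origin on a cart in front of the work surface, level with it; the furniture and walls round the work are solid. World frame = base frame: x ahead of the robot, y to its left, z up, the work surface at z = 0. Lengths are in m, angles in rad, forces in N, time in s.
With the tool pointing down it reaches from about 0.275 to 0.825 m from the base axis. Payload 4.9 kg.
Tool frame: the origin (TCP) lies midway between the tips of the shut fingers; the grasp point (between the pads) lies 19 mm behind it; z points along the fingers, y is the line along which they close (so a half turn about z gives the same grasp; the last joint's range is limited). The gripper opens to 85 mm and grips with 20 to 120 N. Pads are 22 mm wide; open, the fingers measure 114 mm over their backs; the gripper's body (76 mm by 85 mm) begins 54 mm behind the grasp point. The pads swing forward as they close: fully open they stand 13 mm farther back than shut.
Start: joints at [-1.433, 0.326, -0.193, 1.052, 0, 1.437], TCP at [0.148, -0.53, 0.231] pointing down, gripper open.
Joint ranges: [-2.65, 2.65], [-0.97, 1.79], [-1.3, 1.35], [-1.93, 2.1], [-1.47, 1.37], [-3.14, 3.14]. Speed limits (rad/s): [2.57, 2.57, 3.14, 3.14, 3.14, 3.14].

INTERFACE

Orientations are given as a unit quaternion [x, y, z, w].
In Python, from station import * gives the robot as it stands. The module is installed in compiled form; this text tells all that it offers.
- The arm moves only by the tool drive_tool, never from a script. Its argument "plan" is a list of rows, each an object with "travel": the shift along the world's x, y, z in mm, a list of three; "turn": the turn about the world's z in rad; "claw": the finger opening in mm, from 0 to 85.4. A call has 1 to 12 rows; each row shifts and turns the commanded pose from where the row before left it; what a row does not reach is not made up. A row lasts 1/12 s, in which the tool goes at most 41.7 mm and 7.16 degrees, less where a joint would pass 70% of its speed; a pose out of reach is approached as far as the arm can. A call is refused whole if a number of a shift passes 41.7 or a number of a turn 0.125, either way. A call with a gripper value outside its range is refused whole. The fingers move at their own pace and stop on an object; "grip_force" is the grip in N (left out, the last holds). Time passes only in rows, so rows that do not move let the fingers close. It gives the time, the measured TCP pose, the force, the opening and the grip force at its end, in the units of the state.
- observe(): the state, without advancing time (a new reading comes with each control period).
- read_camera(name): name is "scene" or "top"; returns the picture (480x640x3 uint8, red, green, blue); there is no depth.
- camera_info(name): a dict with "fx", "fy", "cx", "cy" (pixels), "R" (3x3) and "t" (3): a world point X has camera coordinates R X + t. Camera axes: x right, y down, z forward; pixel columns grow to the right and rows downward; lengths in m; the calibration is good to about 2 mm. A picture is of the moment at which its call begins. camera_info takes no time and is no camera call.
- hand_in(): hands the job in; it is judged then, once.
Trained networks look in the newest picture that a camera, given by its name, has taken for a name from the list of things; names that differ only in an ending like _2 or _b are one class to them, and where a whole thing is asked for, a point or a joint stands for the part that bears it (a point fixed in the world has none). Each returns a list of dicts, best first, with "conf" (0 to 1); they miss things now and then, are a little off and sometimes report something else, mostly with a low value. They report only what shows in the picture. A call takes as long as a camera call.
- find_in(camera, thing): "extent" ([left, top, width, height] in pixels, round what is visible of it).
- cut_out(camera, thing): "pixels" (480x640 bool, what is visible of it) and "extent" ([left, top, width, height] in pixels, round what is visible of it).
The state is a dict: "clock": time; "qpos": joint angles; "qd": joint speeds; "joint_torque": joint torques, N m; "ee_pos": TCP position; "tcp_rot": TCP orientation; "force": force on the tool from outside, world axes, zero at the start; "wrist_torque": the same for the moment, N m; "opening": finger opening in m; "finger_force": force on a finger pad.
Only numpy, scipy, OpenCV 4.12 (cv2) and the standard library are available. Lean on these libraries where they do the work, as an engineer would, in place of code of your own. Each camera call takes 0.05 s, during which the arm holds its last target. There are 200 camera calls.

TASK

With the fingertips, push the sliding window of the trimming box up from beneath its lip until the upper face of the lip is level with the point of the height marker on the box's left upright; do not pinch the lip. Leave the window standing there, then press the start button on the foot at the box's right fully in and let it go, with the window still at the mark. Leave the loose things around the box where they are.

Things in the scene. Friction and masses are not known exactly. Their poses are not given: they have to be found in the camera images.
- trim_box: Fixed benchtop trimming (dust extraction) box, white with clear sides, 320 wide, 170 deep, 370 high; place and yaw vary. Origin: on the worktop, middle of the front (window) plane; x points into the box (away from the robot), y to its left as the robot sees it, z up. Aluminium front uprights 26 x 30 at y = +-160; the window slides straight up and down between them. An articulator is fixed inside.
- sash (a joint): Height of the sliding window above its lowest rest, m (0 to 0.135, grows upward); starts at 0.002 to 0.025. Counterweighted: 2 to 5 N moves it either way and it stays where it is left. At 0 the lip's upper face is 103 mm above the worktop; the front below the window is open.
- lip_edge (a point): Foremost point, mid-width, of the window lip's rounded front edge (8 mm bead). The level aluminium lip, 260 wide, 6 thick, with a 3 mm black rubber pad on top, sticks out toward the robot at the foot of the window; this point is 54 mm in front of the window plane, 6 mm below the pad's (upper) face, 4 mm above the bead's underside; 47 mm of lip stands free of the rail.
- lip_end (a point): Point level with the lip's upper face (top of its rubber pad), at the lip's left (+y) end, 32 mm in front of the window plane: the point to bring level with the marker.
- mark_point (a point): Tip of the height marker's dark steel cone. The marker is a dark clamp block (36x40x22) fixed round the left (+y) upright, at a varying height; its cone, 12 mm thick at the root, points right (-y) and ends 5 mm beside the lip's left end, 32 mm in front of the window plane. The tip is 165 to 225 mm above the worktop. Axes as the box's.
- start_button (a joint): Travel of the start button, m: 0 out, 0.006 fully pressed. Spring return, about 4 N to press fully.
- start_button_top (a point): Centre of the top of the start button, a grey round cap of 28 mm diameter that is pressed straight down, 34 mm above the worktop when out; it stands on a black housing on a white foot (70x60), 250 mm to the right of the box's middle and 80 mm in front of its front plane.
- gauze: Bystander, loose: stack of white gauze pads, 56x58x26 mm. Origin: centre of its underside.
- foil: Bystander, loose: flat teal foil case, 50x62x15 mm. Origin: centre of its underside.
- dropper: Bystander, loose: amber dropper bottle, upright, 34x34x102 mm. Origin: centre of its underside.
- carton: Bystander, loose: flat red and white carton, 98x56x14 mm. Origin: centre of its underside.
- bar: Bystander, loose: black polishing compound bar, 39x100x31 mm. Origin: centre of its underside.

How it is judged:
By the outcome, as a careful person would: the job done as asked, in the order asked, and still so for the second after the job is handed in, with the robot touching nothing.
It also fails if it takes over 48 s, if anything falls off the work surface, if the arm or the gripper's body presses on something with over 40 N, if the wrist force passes 120 N, or if a joint passes its speed limit or range.

## Working session

There is one attempt and no reset: what is moved stays moved. The work goes in short steps, Python scripts to look and compute and a tool call to move; the robot and the scene stay as the last step left them, time stands still between calls to the robot, and variables do not carry over. Pictures are saved under pics/ and viewed, at most 10 in all, crops included, and the job is handed in when it is done.

Besides the shell and the picture viewer there is one more tool, called after "Emit:" as name(argument=value, ...) on one line, values as JSON. drive_tool: Moves the arm, as the interface text tells. Its arguments: {"type":"object","properties":{"plan":{"type":"array"},"grip_force":{"type":"number"}},"required":["plan"]}

```bash
mkdir -p pics; cat > h.py <<'E'
from station import *
import numpy as np, cv2
def save(c,n):
    im=read_camera(c); cv2.imwrite(f'pics/{n}.png',im[:,:,::-1]); return im
def ray(c,u,v):
    k=camera_info(c);R=np.array(k['R']);t=np.array(k['t'])
    return -R.T@t, R.T@np.array([(u-k['cx'])/k['fx'],(v-k['cy'])/k['fy'],1])
def atz(c,u,v,z):
    o,d=ray(c,u,v); return o+d*(z-o[2])/d[2]
def proj(c,X):
    k=camera_info(c);p=np.array(k['R'])@np.array(X)+np.array(k['t'])
    return np.array([k['fx']*p[0]/p[2]+k['cx'],k['fy']*p[1]/p[2]+k['cy']])
def tri(c1,p1,c2,p2):
    o1,d1=ray(c1,*p1);o2,d2=ray(c2,*p2)
    s=np.linalg.lstsq(np.stack([d1,-d2],1),o2-o1,rcond=None)[0]
    a,b=o1+s[0]*d1,o2+s[1]*d2
    return (a+b)/2,np.linalg.norm(a-b)
E
python3 - <<'E'
from h import *
np.set_printoptions(precision=3,suppress=True)
for c in('scene','top'):
    save(c,c+'0'); k=camera_info(c); print(c,k['fx'],np.array(k['R']),-np.array(k['R']).T@np.array(k['t']))
    for n in('trim_box','sash','lip_edge','lip_end','mark_point','start_button_top','gauze','foil','dropper','carton','bar'):
        print(n,[(np.round(d['extent']).tolist(),round(d['conf'],2)) for d in find_in(c,n)[:2]])
s=observe();print(s['ee_pos'],s['tcp_rot'],s['clock'])
E
```

```text
scene 576.9281151269997 [[-0.447 -0.895 -0.001]
 [-0.443  0.222 -0.869]
 [ 0.777 -0.388 -0.495]] [-0.421  0.688  0.758]
trim_box [([222.0, 91.0, 225.0, 204.0], 0.71)]
sash [([253.0, 177.0, 123.0, 88.0], 0.73)]
lip_edge [([255.0, 180.0, 121.0, 84.0], 0.95)]
lip_end [([254.0, 179.0, 122.0, 82.0], 0.67), ([229.0, 216.0, 31.0, 20.0], 0.56)]
mark_point [([233.0, 217.0, 27.0, 17.0], 0.53)]
start_button_top []
gauze [([264.0, 303.0, 29.0, 23.0], 0.87)]
foil [([224.0, 306.0, 39.0, 27.0], 0.64)]
dropper [([223.0, 264.0, 19.0, 43.0], 0.93)]
carton [([372.0, 282.0, 41.0, 31.0], 0.67), ([232.0, 214.0, 26.0, 19.0], 0.62)]
bar [([416.0, 283.0, 45.0, 27.0], 0.7)]
top 549.6669090896739 [[ 0.01  -1.    -0.004]
 [-0.984 -0.009 -0.178]
 [ 0.178  0.005 -0.984]] [0.365 0.211 1.089]
trim_box [([459.0, 254.0, 13.0, 18.0], 0.68), ([221.0, 22.0, 262.0, 260.0], 0.56)]
sash [([260.0, 161.0, 172.0, 74.0], 0.65)]
lip_edge [([257.0, 162.0, 176.0, 75.0], 0.7)]
lip_end [([256.0, 163.0, 176.0, 74.0], 0.75)]
mark_point [([231.0, 169.0, 35.0, 29.0], 0.74), ([379.0, 261.0, 38.0, 52.0], 0.65)]
start_button_top [([458.0, 258.0, 12.0, 15.0], 0.69)]
gauze [([252.0, 246.0, 31.0, 26.0], 0.7), ([226.0, 194.0, 17.0, 22.0], 0.54)]
foil [([217.0, 238.0, 35.0, 28.0], 0.82), ([459.0, 260.0, 12.0, 11.0], 0.23)]
dropper [([224.0, 192.0, 20.0, 27.0], 0.76)]
carton [([222.0, 24.0, 262.0, 262.0], 0.72), ([379.0, 260.0, 33.0, 56.0], 0.71)]
bar [([419.0, 305.0, 57.0, 23.0], 0.8), ([226.0, 194.0, 18.0, 22.0], 0.57)]
[ 0.148 -0.53   0.231] [ 0.991  0.135 -0.     0.   ] 1.2
```

View pics/scene0.png

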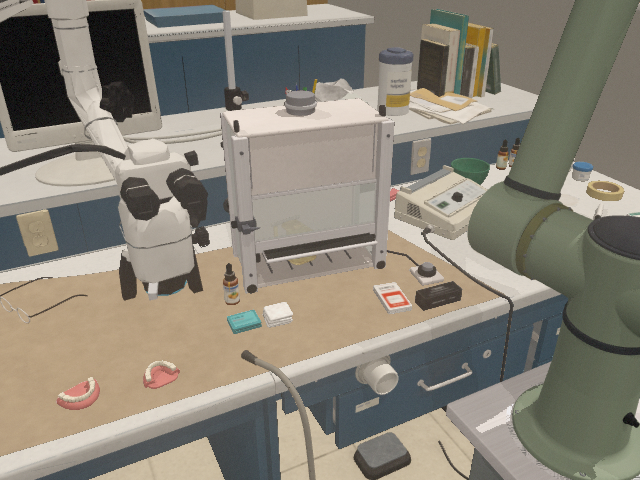

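View pics/top0.png

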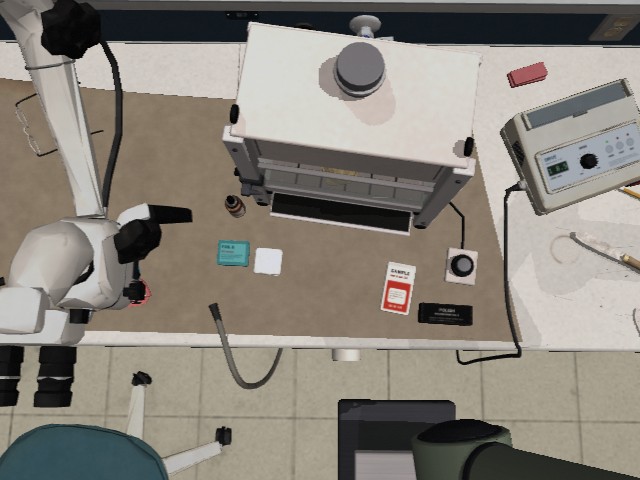

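The scene camera shows the box with the marker clamp at about (245,226), the lip from (255,262) to (376,240), and the button at (428,270). The top camera shows the lip from (272,210) to (410,230) and the button at (461,264). I'll zoom in for precise points.

```bash
python3 - <<'E'
import cv2,numpy as np
a=cv2.imread('pics/scene0.png');b=cv2.imread('pics/top0.png')
A=cv2.resize(a[195:295,225:395],None,fx=4.7,fy=4.7,interpolation=cv2.INTER_CUBIC)[:, :800]
B=cv2.resize(b[165:295,225:485],None,fx=3,fy=3,interpolation=cv2.INTER_CUBIC)
cv2.imwrite('pics/c1.png',A);cv2.imwrite('pics/c2.png',B)
E
```

```text
(no output)
```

View pics/c1.png

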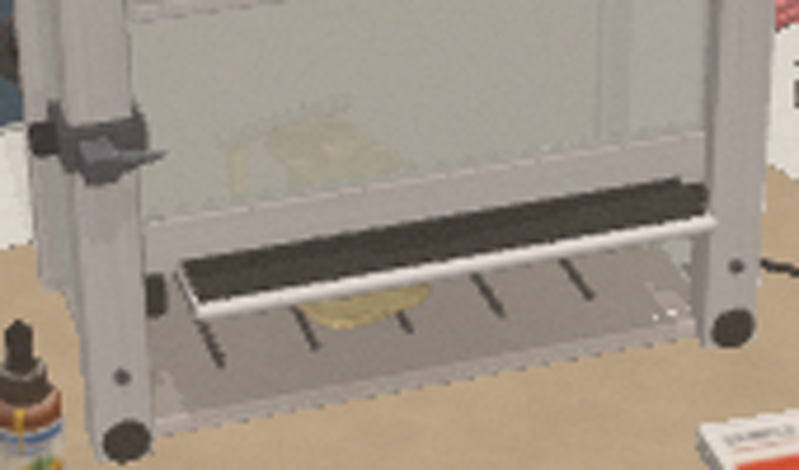

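View pics/c2.png

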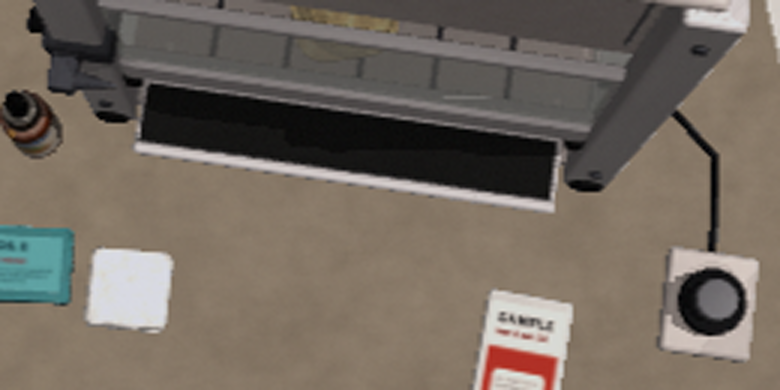

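```bash
cat > fit.py <<'E'
from h import *
from scipy.optimize import least_squares
np.set_printoptions(precision=4,suppress=True)
S=lambda x,y:((x+.5)/4.7-.5+225,(y+.5)/4.7-.5+195)
T=lambda x,y:((x+.5)/3-.5+225,(y+.5)/3-.5+165)
ob=[('scene','t',S(165,154)),('scene','l',S(200,310)),('scene','r',S(714,222)),
('top','l',T(137,149)),('top','r',T(553,206)),('top','t',T(112,77)),('top','b',T(717,299))]
def W(p,b):
    c,s=np.cos(p[2]),np.sin(p[2]);return np.array([p[0]+c*b[0]-s*b[1],p[1]+s*b[0]+c*b[1],b[2]])
def pts(p): return {'t':(-.032,.135,p[4]),'l':(-.05,.13,.097+p[3]),'r':(-.05,-.13,.097+p[3]),'b':(-.08,-.25,.034)}
def res(p): return np.concatenate([proj(c,W(p,pts(p)[k]))-q for c,k,q in ob])
if __name__=='__main__':
    f=least_squares(res,[.65,.05,0,.01,.2],loss='soft_l1',x_scale=.01)
    print(f.x,'\n',f.fun.reshape(-1,2)); p=f.x; np.save('p.npy',p)
    for n,b in dict(mid=(-.054,0,.097+p[3]),l=(-.054,.13,0),r=(-.054,-.13,0),btn=(-.08,-.25,.034),tip=pts(p)['t']).items(): print(n,W(p,b))
    for c,n,z in(('top','carton',.014),('top','bar',.031),('top','gauze',.026),('top','foil',.015),('top','dropper',.1)):
        u,v,w,h=[d for d in find_in(c,n) if d['extent'][2]<100][0]['extent']; print(n,atz(c,u,v,z)[:2],atz(c,u+w,v+h,z)[:2])
E
python3 fit.py
```

```text
[ 0.6179  0.187  -0.1445  0.0027  0.175 ] 
 [[ 1.0673 -0.5057]
 [-0.3599  0.2439]
 [ 1.0155  0.1641]
 [-1.7295 -2.3101]
 [-0.4307 -0.0377]
 [ 0.8577  1.4609]
 [-0.275  -0.3614]]
mid [0.5644 0.1948 0.0997]
l [0.5832 0.3234 0.    ]
r [0.5457 0.0661 0.    ]
btn [ 0.5027 -0.0489  0.034 ]
tip [0.6057 0.3252 0.175 ]
carton [0.5112 0.1119] [0.4028 0.0481]
bar [0.4227 0.0382] [ 0.3809 -0.0695]
gauze [0.536  0.3608] [0.4852 0.2986]
foil [0.5522 0.4342] [0.4959 0.3629]
dropper [0.6247 0.4064] [0.5735 0.367 ]
```

Emit:
drive_tool(plan=[{"travel": [0,0,41],"turn": 0,"claw": 0},{"travel": [0,0,41],"turn": 0,"claw": 0},{"travel": [0,0,41],"turn": 0,"claw": 0},{"travel": [0,0,41],"turn": 0,"claw": 0},{"travel": [0,0,41],"turn": 0,"claw": 0},{"travel": [0,0,41],"turn": 0,"claw": 0},{"travel": [0,0,41],"turn": 0,"claw": 0},{"travel": [0,0,41],"turn": 0,"claw": 0},{"travel": [0,0,41],"turn": 0,"claw": 0},{"travel": [0,0,41],"turn": 0,"claw": 0},{"travel": [0,0,41],"turn": 0,"claw": 0},{"travel": [0,0,41],"turn": 0,"claw": 0}])

```text
clock: 2.45
ee_pos: [0.1397, -0.5036, 0.6407]
tcp_rot: [0.99, 0.135, 0.002, 0.037]
force: [-0.1, -1.3, -0.2]
opening: -0.0002
finger_force: 0.0
```

Emit:
drive_tool(plan=[{"travel": [0,0,41],"turn": 0,"claw": 0},{"travel": [0,0,41],"turn": 0,"claw": 0},{"travel": [0,0,41],"turn": 0,"claw": 0},{"travel": [0,0,41],"turn": 0,"claw": 0},{"travel": [0,0,41],"turn": 0,"claw": 0},{"travel": [0,0,41],"turn": 0,"claw": 0}])

```text
clock: 2.95
ee_pos: [0.1258, -0.4528, 0.7194]
tcp_rot: [0.984, 0.134, 0.004, 0.12]
force: [-0.1, 0.1, -0.4]
opening: 0.0001
finger_force: 0.0
```

Emit:
drive_tool(plan=[{"travel": [0,0,-41],"turn": 0,"claw": 0},{"travel": [0,0,-41],"turn": 0,"claw": 0},{"travel": [0,0,-41],"turn": 0,"claw": 0}])

```text
clock: 3.2
ee_pos: [0.1262, -0.4564, 0.6307]
tcp_rot: [0.983, 0.134, 0.004, 0.122]
force: [0.9, -1.6, 1.5]
opening: -0.0001
finger_force: 0.0
```

Emit:
drive_tool(plan=[{"travel": [0,0,41],"turn": 0,"claw": 0},{"travel": [0,0,41],"turn": 0,"claw": 0},{"travel": [0,0,41],"turn": 0,"claw": 0},{"travel": [0,0,41],"turn": 0,"claw": 0},{"travel": [0,0,41],"turn": 0,"claw": 0},{"travel": [0,0,41],"turn": 0,"claw": 0},{"travel": [0,0,41],"turn": 0,"claw": 0},{"travel": [0,0,41],"turn": 0,"claw": 0},{"travel": [0,0,41],"turn": 0,"claw": 0},{"travel": [0,0,41],"turn": 0,"claw": 0},{"travel": [0,0,41],"turn": 0,"claw": 0},{"travel": [0,0,41],"turn": 0,"claw": 0}])

```text
clock: 4.2
ee_pos: [0.1234, -0.4566, 0.8373]
tcp_rot: [0.95, 0.13, 0.004, 0.285]
force: [0.9, -0.1, -0.4]
opening: 0.0
finger_force: 0.0
```

```bash
python3 -c "
from h import *
print(observe()['qpos'])"
```

```text
[-1.48703265  0.23693731  1.34748798  2.10362091  0.03668504  1.3924688 ]
```

Emit:
drive_tool(plan=[{"travel": [36,11,-10],"turn": 0.08,"claw": 0},{"travel": [35,14,-10],"turn": 0.08,"claw": 0},{"travel": [34,17,-10],"turn": 0.08,"claw": 0},{"travel": [32,20,-10],"turn": 0.08,"claw": 0},{"travel": [31,22,-10],"turn": 0.08,"claw": 0},{"travel": [29,24,-10],"turn": 0.08,"claw": 0},{"travel": [27,27,-10],"turn": 0.08,"claw": 0},{"travel": [25,29,-10],"turn": 0.08,"claw": 0},{"travel": [22,31,-10],"turn": 0.08,"claw": 0},{"travel": [20,32,-10],"turn": 0.08,"claw": 0},{"travel": [17,34,-10],"turn": 0.08,"claw": 0},{"travel": [14,35,-10],"turn": 0.08,"claw": 0}])

```text
clock: 5.2
ee_pos: [0.4369, -0.1648, 0.7191]
tcp_rot: [0.787, 0.548, 0.133, 0.251]
force: [1.0, -0.2, -0.0]
opening: -0.0004
finger_force: 0.0
```

```bash
python3 -c "
from h import *
print(observe()['qpos'])
save('scene','s1')"
```

```text
[-0.54308399 -0.15231207  0.37882269  1.52736774  0.03653829  1.3926273 ]
```

View pics/s1.png

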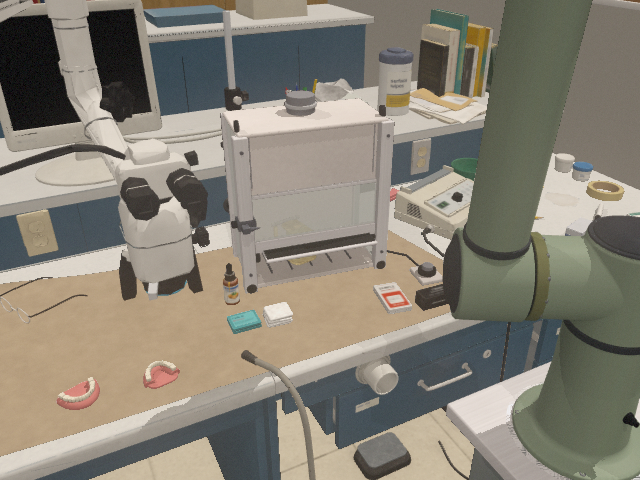

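Emit:
drive_tool(plan=[{"travel": [36,-18,0],"turn": 0,"claw": 0},{"travel": [36,-18,0],"turn": 0,"claw": 0},{"travel": [36,-18,0],"turn": 0,"claw": 0},{"travel": [36,-18,0],"turn": 0,"claw": 0},{"travel": [36,-18,0],"turn": 0,"claw": 0},{"travel": [36,-18,0],"turn": 0,"claw": 0},{"travel": [36,-18,0],"turn": 0,"claw": 0},{"travel": [36,-18,0],"turn": 0,"claw": 0},{"travel": [36,-18,0],"turn": 0,"claw": 0},{"travel": [36,-18,0],"turn": 0,"claw": 0}])

```text
clock: 6.08
ee_pos: [0.754, -0.3287, 0.6763]
tcp_rot: [0.783, 0.543, 0.143, 0.269]
force: [-0.2, 0.2, 1.1]
opening: 0.0001
finger_force: 0.0
```

```bash
python3 -c "
from h import *
print(observe()['qpos'])"
```

```text
[-0.50730783  0.651171    1.34300293  1.6430313   0.01773039  1.42719624]
```

Emit:
drive_tool(plan=[{"travel": [18,-9,35],"turn": 0,"claw": 0},{"travel": [18,-9,35],"turn": 0,"claw": 0},{"travel": [18,-9,35],"turn": 0,"claw": 0},{"travel": [18,-9,35],"turn": 0,"claw": 0},{"travel": [18,-9,35],"turn": 0,"claw": 0},{"travel": [18,-9,35],"turn": 0,"claw": 0},{"travel": [18,-9,35],"turn": 0,"claw": 0},{"travel": [18,-9,35],"turn": 0,"claw": 0},{"travel": [18,-9,35],"turn": 0,"claw": 0},{"travel": [18,-9,35],"turn": 0,"claw": 0},{"travel": [18,-9,35],"turn": 0,"claw": 0},{"travel": [18,-9,35],"turn": 0,"claw": 0}])

```text
clock: 7.08
ee_pos: [0.7932, -0.3594, 0.8377]
tcp_rot: [0.72, 0.501, 0.228, 0.422]
force: [0.4, 0.7, -0.1]
opening: 0.0002
finger_force: 0.0
```

```bash
python3 -c "
from h import *
print(observe()['qpos'])"
```

```text
[-0.52779087  0.56911723  1.34751514  1.34918521  0.05080273  1.42537406]
```

Emit:
drive_tool(plan=[{"travel": [15,-8,37],"turn": 0,"claw": 0},{"travel": [15,-8,37],"turn": 0,"claw": 0},{"travel": [15,-8,37],"turn": 0,"claw": 0},{"travel": [15,-8,37],"turn": 0,"claw": 0},{"travel": [15,-8,37],"turn": 0,"claw": 0},{"travel": [15,-8,37],"turn": 0,"claw": 0},{"travel": [15,-8,37],"turn": 0,"claw": 0},{"travel": [15,-8,37],"turn": 0,"claw": 0},{"travel": [15,-8,37],"turn": 0,"claw": 0},{"travel": [15,-8,37],"turn": 0,"claw": 0}])

```text
clock: 7.92
ee_pos: [0.8075, -0.3779, 0.9768]
tcp_rot: [0.651, 0.454, 0.29, 0.535]
force: [-0.2, 0.1, -0.5]
opening: -0.0002
finger_force: 0.0
```

```bash
cat > kin.py <<'E'
from h import *
from scipy.optimize import least_squares
np.set_printoptions(precision=3,suppress=True)
D=np.array([[.326,-.193,1.052,.550,.231],[.237,1.348,2.104,.473,.837],[-.152,.379,1.527,.467,.719],[.651,1.343,1.643,.822,.676],[.569,1.3475,1.349,.871,.8377]])
s=observe();q=s['qpos'];D=np.vstack([D,[q[1],q[2],q[3],np.hypot(*s['ee_pos'][:2]),s['ee_pos'][2]]])
def fk(L,q2,q3,q4):
    e=q3-q2-q4
    return L[0]*np.sin(q2)+L[1]*np.cos(q3-q2)-L[2]*np.sin(q3-q2)+L[3]*np.cos(e)+L[5], L[4]+L[0]*np.cos(q2)+L[1]*np.sin(q3-q2)+L[2]*np.cos(q3-q2)+L[3]*np.sin(e)
f=least_squares(lambda L:np.concatenate([np.array(fk(L,*d[:3]))-d[3:] for d in D]),[.3,.3,0,.2,.2,0])
print(f.x,abs(f.fun).max(),q,s['ee_pos'],s['tcp_rot'],q[2]-q[1]-q[3])
# inverse for lip poses
for el in(0,-.2,-.4,-.6,-.8):
  for r,z in((.55,.075),(.57,.075),(.6,.075),(.62,.075),(.6,.16)):
    g=least_squares(lambda a:np.array(fk(f.x,*a))-[r,z] if 0 else np.append(np.array(fk(f.x,*a))-[r,z],a[1]-a[0]-a[2]-el),[0,-.8,.0],bounds=([-.97,-1.3,-1.93],[1.79,1.35,2.1]))
    print(el,r,z,g.x,'%.4f'%g.cost)
E
python3 kin.py
```

```text
[0.509 0.398 0.069 0.421 0.308 0.007] 0.0011740164812159004 [-0.548  0.528  1.348  1.082  0.08   1.438] [ 0.807 -0.378  0.977] [0.651 0.454 0.29  0.535] -0.2621980612332112
0 0.55 0.075 [ 0.883 -1.151 -1.93 ] 0.0251
0 0.57 0.075 [ 0.922 -1.106 -1.93 ] 0.0221
0 0.6 0.075 [ 0.974 -1.043 -1.93 ] 0.0178
0 0.62 0.075 [ 1.006 -1.004 -1.93 ] 0.0151
0 0.6 0.16 [ 0.792 -1.203 -1.93 ] 0.0099
-0.2 0.55 0.075 [ 0.915 -1.275 -1.93 ] 0.0087
-0.2 0.57 0.075 [ 0.944 -1.241 -1.93 ] 0.0069
-0.2 0.6 0.075 [ 0.983 -1.191 -1.93 ] 0.0046
-0.2 0.62 0.075 [ 1.008 -1.16  -1.93 ] 0.0033
-0.2 0.6 0.16 [ 0.849 -1.3   -1.93 ] 0.0013
-0.4 0.55 0.075 [ 1.038 -1.3   -1.93 ] 0.0016
-0.4 0.57 0.075 [ 1.034 -1.3   -1.93 ] 0.0007
-0.4 0.6 0.075 [ 1.021 -1.3   -1.92 ] 0.0000
-0.4 0.62 0.075 [ 0.983 -1.274 -1.857] 0.0000
-0.4 0.6 0.16 [ 0.611 -1.3   -1.508] 0.0002
-0.6 0.55 0.075 [ 0.659 -1.3   -1.352] 0.0004
-0.6 0.57 0.075 [ 0.67  -1.3   -1.368] 0.0000
-0.6 0.6 0.075 [ 0.657 -1.249 -1.306] 0.0000
-0.6 0.62 0.075 [ 0.647 -1.199 -1.245] 0.0000
-0.6 0.6 0.16 [ 0.315 -1.209 -0.924] 0.0000
-0.8 0.55 0.075 [ 0.397 -1.215 -0.812] 0.0000
-0.8 0.57 0.075 [ 0.408 -1.167 -0.775] 0.0000
-0.8 0.6 0.075 [ 0.428 -1.094 -0.722] 0.0000
-0.8 0.62 0.075 [ 0.443 -1.046 -0.689] 0.0000
-0.8 0.6 0.16 [ 0.182 -1.021 -0.403] 0.0000
```

Emit:
drive_tool(plan=[{"travel": [-19,26,-21],"turn": 0.03,"claw": 0},{"travel": [-19,26,-21],"turn": 0.03,"claw": 0},{"travel": [-19,26,-21],"turn": 0.03,"claw": 0},{"travel": [-19,26,-21],"turn": 0.03,"claw": 0},{"travel": [-19,26,-21],"turn": 0.03,"claw": 0},{"travel": [-19,26,-21],"turn": 0.03,"claw": 0},{"travel": [-19,26,-21],"turn": 0.03,"claw": 0},{"travel": [-19,26,-21],"turn": 0.03,"claw": 0},{"travel": [-19,26,-21],"turn": 0.03,"claw": 0},{"travel": [-19,26,-21],"turn": 0.03,"claw": 0},{"travel": [-19,26,-21],"turn": 0.03,"claw": 0},{"travel": [-19,26,-21],"turn": 0.03,"claw": 0}])

```text
clock: 8.92
ee_pos: [0.6128, -0.1074, 0.7649]
tcp_rot: [0.571, 0.551, 0.37, 0.483]
force: [0.2, -0.3, 1.1]
opening: -0.0001
finger_force: 0.0
```

Emit:
drive_tool(plan=[{"travel": [-16,26,-25],"turn": 0,"claw": 0},{"travel": [-16,26,-25],"turn": 0,"claw": 0},{"travel": [-16,26,-25],"turn": 0,"claw": 0},{"travel": [-16,26,-25],"turn": 0,"claw": 0},{"travel": [-16,26,-25],"turn": 0,"claw": 0},{"travel": [-16,26,-25],"turn": 0,"claw": 0},{"travel": [-16,26,-25],"turn": 0,"claw": 0}])

```text
clock: 9.5
ee_pos: [0.5008, 0.0736, 0.5903]
tcp_rot: [0.572, 0.549, 0.371, 0.483]
force: [0.6, 1.0, -0.1]
opening: 0.0001
finger_force: 0.0
```

```bash
cat > st.py <<'E'
from h import *
from scipy.spatial.transform import Rotation as Ro
np.set_printoptions(precision=3,suppress=True)
def st():
    s=observe();z=Ro.from_quat(s['tcp_rot']).as_matrix()
    print('t',s['clock'],'q',np.array(s['qpos']),'p',np.array(s['ee_pos']),'az %.3f el %.3f'%(np.arctan2(z[1,2],z[0,2]),np.arcsin(z[2,2])),'y',z[:,1],'F',np.array(s['force']))
    return s
if __name__=='__main__':st()
E
python3 st.py
```

```text
t 9.5 q [ 0.199 -0.592 -0.836  0.034 -0.338  1.555] p [0.501 0.074 0.59 ] az -0.151 el -0.261 y [0.27 0.07 0.96] F [ 0.55   1.042 -0.143]
```

Emit:
drive_tool(plan=[{"travel": [-4,9,-38],"turn": 0,"claw": 0},{"travel": [-4,9,-38],"turn": 0,"claw": 0},{"travel": [-4,9,-38],"turn": 0,"claw": 0},{"travel": [-4,9,-38],"turn": 0,"claw": 0},{"travel": [-4,9,-38],"turn": 0,"claw": 0},{"travel": [-4,9,-38],"turn": 0,"claw": 0},{"travel": [-4,9,-38],"turn": 0,"claw": 0},{"travel": [-4,9,-38],"turn": 0,"claw": 0}])

```text
clock: 10.17
ee_pos: [0.4889, 0.1697, 0.3131]
tcp_rot: [0.586, 0.551, 0.356, 0.476]
force: [0.4, 0.7, -0.1]
opening: 0.0
finger_force: 0.0
```

```bash
python3 st.py
```

```text
t 10.1667 q [ 0.577  0.032 -1.293 -0.927 -0.711  1.725] p [0.489 0.17  0.313] az -0.174 el -0.297 y [0.306 0.06  0.95 ] F [ 0.447  0.691 -0.129]
```

Emit:
drive_tool(plan=[{"travel": [0,-4,-30],"turn": 0,"claw": 0},{"travel": [0,-4,-30],"turn": 0,"claw": 0},{"travel": [0,-4,-30],"turn": 0,"claw": 0},{"travel": [0,-4,-30],"turn": 0,"claw": 0}])

```text
clock: 10.5
ee_pos: [0.5134, 0.1863, 0.2095]
tcp_rot: [0.599, 0.551, 0.337, 0.473]
force: [-0.0, 0.1, -0.4]
opening: 0.0002
finger_force: 0.0
```

```bash
python3 st.py
```

```text
t 10.5 q [ 0.594  0.454 -1.293 -1.286 -0.748  1.771] p [0.513 0.186 0.209] az -0.209 el -0.332 y [0.342 0.055 0.938] F [-0.011  0.134 -0.41 ]
```

Emit:
drive_tool(plan=[{"travel": [-30,-12,-20],"turn": 0,"claw": 0},{"travel": [-30,-12,-20],"turn": 0,"claw": 0},{"travel": [-30,-12,-20],"turn": 0,"claw": 0},{"travel": [-25,-12,-25],"turn": 0,"claw": 0},{"travel": [-20,-12,-25],"turn": 0,"claw": 0}])

```text
clock: 10.92
ee_pos: [0.4103, 0.2062, 0.1115]
tcp_rot: [0.625, 0.541, 0.298, 0.478]
force: [0.3, -0.2, -1.2]
opening: -0.0003
finger_force: 0.0
```

```bash
python3 st.py
```

```text
t 10.9167 q [ 0.889  0.685 -1.293 -1.169 -1.043  2.152] p [0.41  0.206 0.112] az -0.299 el -0.374 y [0.39  0.042 0.92 ] F [ 0.275 -0.156 -1.155]
```

Emit:
drive_tool(plan=[{"travel": [12,-12,-14],"turn": 0.06,"claw": 0},{"travel": [12,-12,-14],"turn": 0.06,"claw": 0},{"travel": [12,-12,-14],"turn": 0.06,"claw": 0},{"travel": [12,-10,-10],"turn": 0.03,"claw": 0}])

```text
clock: 11.25
ee_pos: [0.4847, 0.2145, 0.049]
tcp_rot: [0.575, 0.595, 0.328, 0.455]
force: [0.8, -0.9, -1.0]
opening: 0.0002
finger_force: 0.0
```

```bash
python3 st.py
```

```text
t 11.25 q [ 0.666  1.069 -1.292 -1.836 -0.738  1.764] p [0.485 0.214 0.049] az -0.145 el -0.379 y [0.386 0.123 0.914] F [ 0.825 -0.876 -1.003]
```

Emit:
drive_tool(plan=[{"travel": [25,-4,0],"turn": 0,"claw": 0},{"travel": [25,-4,0],"turn": 0,"claw": 0}])

```text
clock: 11.42
ee_pos: [0.533, 0.2032, 0.0456]
tcp_rot: [0.577, 0.597, 0.323, 0.455]
force: [-1.0, 0.3, -0.6]
opening: 0.0001
finger_force: 0.0
```

```bash
python3 st.py
```

```text
t 11.4167 q [ 0.558  1.028 -1.227 -1.763 -0.648  1.698] p [0.533 0.203 0.046] az -0.152 el -0.387 y [0.394 0.126 0.91 ] F [-0.958  0.312 -0.559]
```

Emit:
drive_tool(plan=[{"travel": [24,-4,3],"turn": 0,"claw": 0},{"travel": [24,-4,3],"turn": 0,"claw": 0},{"travel": [0,0,8],"turn": 0,"claw": 0},{"travel": [0,0,0],"turn": 0,"claw": 0}])

```text
clock: 11.75
ee_pos: [0.5834, 0.1959, 0.0657]
tcp_rot: [0.577, 0.593, 0.326, 0.457]
force: [-0.2, 0.4, 0.1]
opening: 0.0
finger_force: 0.0
```

```bash
python3 st.py; python3 - <<'E'
from h import *
a=save('scene','x')
A=cv2.resize(a[195:295,225:395],None,fx=4.7,fy=4.7,interpolation=cv2.INTER_CUBIC)[:, :800,::-1]
cv2.imwrite('pics/c3.png',A)
E
```

```text
t 11.75 q [ 0.473  0.933 -1.163 -1.641 -0.575  1.653] p [0.583 0.196 0.066] az -0.152 el -0.378 y [0.386 0.121 0.915] F [-0.197  0.371  0.075]
```

View pics/c3.png

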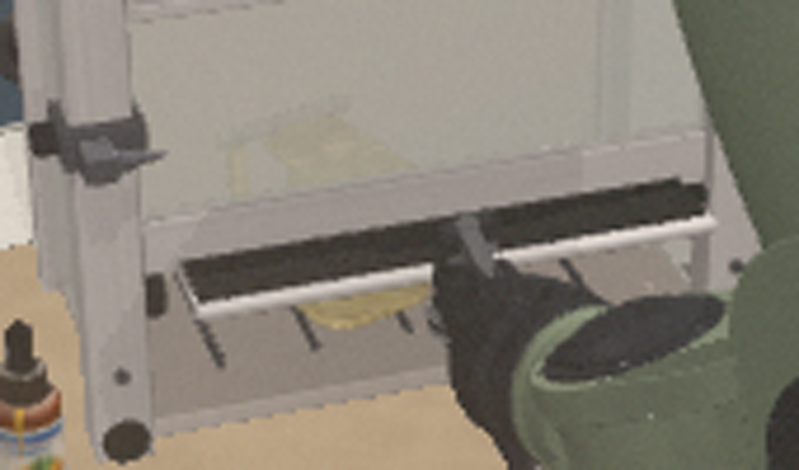

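The lip is still at its start height (front bead from (200,310) to (714,222)). The dark gripper ends at its front, and a grey part covers the lip at about (475,245). I'll check which part of the hand that is.

```bash
python3 - <<'E'
from st import *
s=observe();R=Ro.from_quat(s['tcp_rot']).as_matrix();p=np.array(s['ee_pos'])
pr=lambda X:((proj('scene',X)-[225,195]+.5)*4.7-.5).round()
for b in(0,-.019,-.04,-.06,-.073,-.1):
    print(b,[(h,pr(p+R@[0,h,b]),(p+R@[0,h,b]).round(3)) for h in(-.04,-.0145,0,.0145,.04)])
E
```

```text
0 [(-0.04, array([473., 392.]), array([0.567, 0.191, 0.028])), (-0.0145, array([458., 343.]), array([0.577, 0.194, 0.052])), (0, array([449., 316.]), array([0.582, 0.196, 0.065])), (0.0145, array([441., 288.]), array([0.588, 0.198, 0.078])), (0.04, array([426., 238.]), array([0.598, 0.201, 0.101]))]
-0.019 [(-0.04, array([484., 399.]), array([0.549, 0.194, 0.035])), (-0.0145, array([469., 350.]), array([0.559, 0.197, 0.059])), (0, array([461., 321.]), array([0.565, 0.199, 0.072])), (0.0145, array([452., 293.]), array([0.57 , 0.201, 0.085])), (0.04, array([437., 243.]), array([0.58 , 0.204, 0.108]))]
-0.04 [(-0.04, array([497., 407.]), array([0.53 , 0.197, 0.043])), (-0.0145, array([482., 357.]), array([0.54 , 0.2  , 0.066])), (0, array([473., 328.]), array([0.545, 0.202, 0.08 ])), (0.0145, array([464., 300.]), array([0.551, 0.204, 0.093])), (0.04, array([449., 249.]), array([0.561, 0.207, 0.116]))]
-0.06 [(-0.04, array([510., 415.]), array([0.512, 0.2  , 0.051])), (-0.0145, array([494., 364.]), array([0.521, 0.203, 0.074])), (0, array([486., 335.]), array([0.527, 0.205, 0.087])), (0.0145, array([477., 306.]), array([0.533, 0.206, 0.1  ])), (0.04, array([461., 254.]), array([0.543, 0.209, 0.124]))]
-0.073 [(-0.04, array([518., 420.]), array([0.5  , 0.201, 0.055])), (-0.0145, array([503., 369.]), array([0.51 , 0.205, 0.079])), (0, array([494., 339.]), array([0.515, 0.206, 0.092])), (0.0145, array([485., 310.]), array([0.521, 0.208, 0.105])), (0.04, array([469., 258.]), array([0.531, 0.211, 0.128]))]
-0.1 [(-0.04, array([536., 431.]), array([0.475, 0.205, 0.065])), (-0.0145, array([521., 379.]), array([0.485, 0.208, 0.089])), (0, array([512., 349.]), array([0.49 , 0.21 , 0.102])), (0.0145, array([503., 319.]), array([0.496, 0.212, 0.115])), (0.04, array([487., 266.]), array([0.506, 0.215, 0.138]))]
```

Emit:
drive_tool(plan=[{"travel": [-5,1,0],"turn": 0,"claw": 0},{"travel": [0,0,5],"turn": 0,"claw": 0},{"travel": [0,0,5],"turn": 0,"claw": 0},{"travel": [0,0,3],"turn": 0,"claw": 0}])

```text
clock: 12.13
ee_pos: [0.5748, 0.1975, 0.0759]
tcp_rot: [0.576, 0.596, 0.324, 0.455]
force: [0.3, -0.5, -0.0]
opening: -0.0001
finger_force: 0.0
```

Emit:
drive_tool(plan=[{"travel": [0,0,5],"turn": 0,"claw": 0},{"travel": [0,0,5],"turn": 0,"claw": 0},{"travel": [0,0,5],"turn": 0,"claw": 0},{"travel": [0,0,5],"turn": 0,"claw": 0}])

```text
clock: 12.47
ee_pos: [0.5749, 0.1972, 0.0956]
tcp_rot: [0.577, 0.596, 0.324, 0.455]
force: [-0.8, 2.3, -5.0]
opening: 0.0001
finger_force: 2.4
```

```bash
python3 st.py
```

```text
t 12.4667 q [ 0.484  0.824 -1.192 -1.549 -0.582  1.657] p [0.575 0.197 0.096] az -0.150 el -0.386 y [0.393 0.126 0.911] F [-0.804  2.267 -5.024]
```

Emit:
drive_tool(plan=[{"travel": [0,0,8],"turn": 0,"claw": 0},{"travel": [0,0,8],"turn": 0,"claw": 0},{"travel": [0,0,8],"turn": 0,"claw": 0},{"travel": [0,0,8],"turn": 0,"claw": 0},{"travel": [0,0,5],"turn": 0,"claw": 0},{"travel": [0,0,0],"turn": 0,"claw": 0}])

```text
clock: 12.97
ee_pos: [0.5753, 0.1971, 0.1342]
tcp_rot: [0.577, 0.595, 0.325, 0.456]
force: [-3.3, 1.7, -1.7]
opening: -0.0
finger_force: 1.4
```

```bash
python3 st.py; python3 - <<'E'
from h import *
a=save('scene','y1');b=save('top','y2')
A=cv2.resize(a[200:260,225:305],None,fx=7,fy=7,interpolation=cv2.INTER_CUBIC)[:,:,::-1]
B=cv2.resize(b[165:225,225:305],None,fx=7,fy=7,interpolation=cv2.INTER_CUBIC)[:,:,::-1]
o=np.zeros((600,800,3),np.uint8)
A=cv2.resize(a[200:258,228:284],None,fx=7,fy=7,interpolation=cv2.INTER_CUBIC)[:,:,::-1]
B=cv2.resize(b[168:226,236:292],None,fx=7,fy=7,interpolation=cv2.INTER_CUBIC)[:,:,::-1]
cv2.imwrite('pics/c4.png',np.hstack([A,B]))
E
```

```text
t 12.9667 q [ 0.484  0.687 -1.2   -1.423 -0.583  1.657] p [0.575 0.197 0.134] az -0.151 el -0.383 y [0.391 0.124 0.912] F [-3.272  1.735 -1.656]
```

View pics/c4.png

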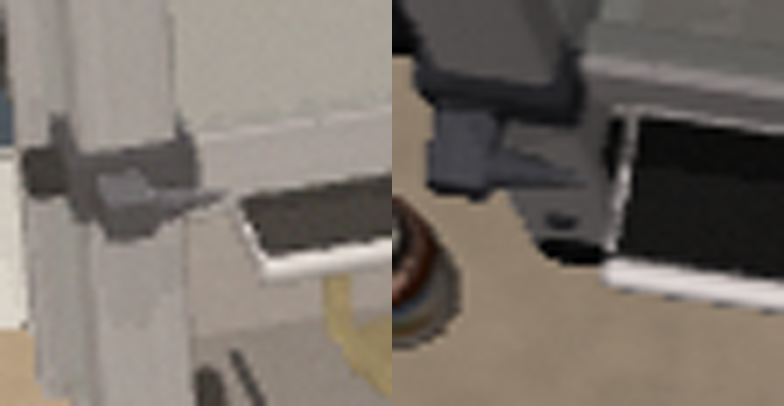

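```bash
cat > fit2.py <<'E'
from fit import *
a=lambda x,y:((x+.5)/7-.5+228,(y+.5)/7-.5+200)
b=lambda x,y:((x+.5)/7-.5+236,(y+.5)/7-.5+168)
ob2=[('scene','t',a(238,190)),('scene','l2',a(264,265)),('top','t',b(198,186)),('top','l2',b(215,268)),
 ('scene','l',S(200,310)),('scene','r',S(714,222)),('top','l',T(137,149)),('top','r',T(553,206)),('top','b',T(717,299))]
def P2(p): 
    d=pts(p); d['l2']=(-.05,.13,.097+p[5]); return d
def r2(p):
    off={'scene':p[6:8],'top':p[8:10]}
    return np.concatenate([proj(c,W(p,P2(p)[k]))+off[c]-q for c,k,q in ob2]+[p[6:10]/1.0])
f=least_squares(r2,[.62,.19,-.14,.003,.175,.06,0,0,0,0],loss='soft_l1',x_scale=[.01]*6+[1]*4)
p=f.x;print(p,'\n',f.fun[:18].reshape(-1,2))
print('zm',p[4],'lip now',.103+p[5],'to go mm',1000*(p[4]-.103-p[5]), 'px/mm scene',(proj('scene',W(p,(-.032,.13,.17)))-proj('scene',W(p,(-.032,.13,.16))))/10)
E
python3 fit2.py
```

```text
[ 0.617   0.1861 -0.1368  0.0018  0.1743  0.0607 -0.5779 -0.4621  0.1777
  0.5445] 
 [[-0.5675  0.2587]
 [ 0.4255 -0.0926]
 [-0.2013 -0.6154]
 [-0.4132  0.4363]
 [-0.0857  0.4121]
 [ 0.9475 -0.1206]
 [-0.8886 -0.6541]
 [ 0.4761  0.5557]
 [ 0.8297 -0.3057]]
zm 0.17428504265129335 lip now 0.16367630949068793 to go mm 10.608733160605427 px/mm scene [-0.0244 -0.4102]
```

The marker tip is at about (238,190) in the left crop, and the lip's left edge runs from (240,199) to (264,266), below the tip. The fit gives about 10.6 mm left to rise.

Emit:
drive_tool(plan=[{"travel": [0,0,4],"turn": 0,"claw": 0},{"travel": [0,0,4],"turn": 0,"claw": 0},{"travel": [0,0,2],"turn": 0,"claw": 0},{"travel": [0,0,0],"turn": 0,"claw": 0}])

```text
clock: 13.4
ee_pos: [0.5755, 0.1967, 0.1431]
tcp_rot: [0.577, 0.595, 0.324, 0.456]
force: [-0.5, -0.1, -3.5]
opening: 0.0001
finger_force: 1.6
```

```bash
python3 st.py; python3 - <<'E'
from h import *
a=save('scene','z1');b=save('top','z2')
A=cv2.resize(a[205:260,240:290],None,fx=8,fy=8,interpolation=cv2.INTER_CUBIC)[:,:,::-1]
B=cv2.resize(b[168:223,245:295],None,fx=8,fy=8,interpolation=cv2.INTER_CUBIC)[:,:,::-1]
cv2.imwrite('pics/c5.png',np.hstack([A,B]))
E
```

```text
t 13.4 q [ 0.484  0.652 -1.199 -1.386 -0.583  1.657] p [0.575 0.197 0.143] az -0.152 el -0.384 y [0.392 0.124 0.912] F [-0.459 -0.129 -3.484]
```

View pics/c5.png

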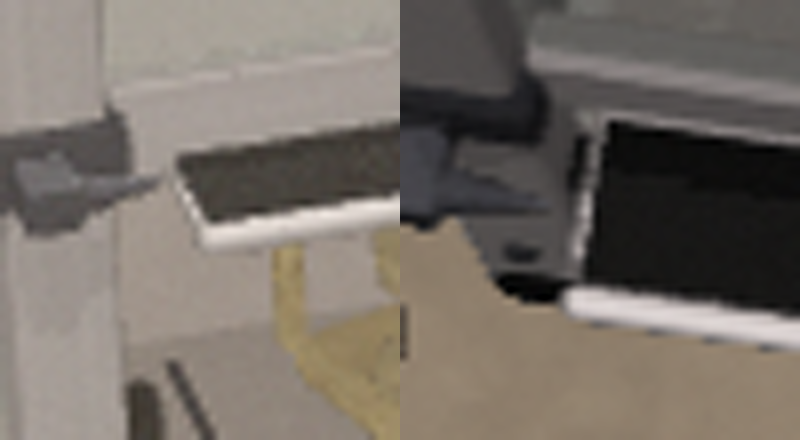

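```bash
cat >> fit2.py <<'E'
print()
for tg in(-2,0,2,4,6):
    z=p[4]-tg/1000
    for c,o,of in(('scene',(240,205),p[6:8]),('top',(245,168),p[8:10])):
        print(tg,c,[(n,((proj(c,W(p,X))+of-o+.5)*8-.5).round(0)) for n,X in dict(tip=(-.032,.135,p[4]),back=(-.007,.13,z),mid=(-.032,.13,z),padf=(-.046,.13,z),bead=(-.05,.13,z-.006),beadfront=(-.054,.13,z-.006),beadbot=(-.05,.13,z-.010)).items()])
E
python3 fit2.py|tail -11
```

```text
-2 scene [('tip', array([172., 179.])), ('back', array([168., 128.])), ('mid', array([189., 170.])), ('padf', array([202., 194.])), ('bead', array([207., 220.])), ('beadfront', array([210., 227.])), ('beadbot', array([208., 234.]))]
-2 top [('tip', array([153., 208.])), ('back', array([194.,  97.])), ('mid', array([175., 209.])), ('padf', array([164., 272.])), ('bead', array([164., 296.])), ('beadfront', array([161., 314.])), ('beadbot', array([166., 301.]))]
0 scene [('tip', array([172., 179.])), ('back', array([168., 135.])), ('mid', array([190., 176.])), ('padf', array([202., 200.])), ('bead', array([207., 227.])), ('beadfront', array([211., 234.])), ('beadbot', array([208., 240.]))]
0 top [('tip', array([153., 208.])), ('back', array([195., 100.])), ('mid', array([176., 211.])), ('padf', array([165., 274.])), ('bead', array([165., 298.])), ('beadfront', array([162., 316.])), ('beadbot', array([167., 303.]))]
2 scene [('tip', array([172., 179.])), ('back', array([169., 141.])), ('mid', array([190., 183.])), ('padf', array([203., 207.])), ('bead', array([208., 234.])), ('beadfront'
[... 511 characters left out ...]
254.]))]
4 top [('tip', array([153., 208.])), ('back', array([197., 105.])), ('mid', array([178., 216.])), ('padf', array([167., 278.])), ('bead', array([167., 303.])), ('beadfront', array([164., 321.])), ('beadbot', array([169., 307.]))]
6 scene [('tip', array([172., 179.])), ('back', array([169., 154.])), ('mid', array([191., 196.])), ('padf', array([204., 220.])), ('bead', array([208., 247.])), ('beadfront', array([212., 254.])), ('beadbot', array([209., 260.]))]
6 top [('tip', array([153., 208.])), ('back', array([198., 107.])), ('mid', array([179., 218.])), ('padf', array([168., 281.])), ('bead', array([168., 305.])), ('beadfront', array([165., 323.])), ('beadbot', array([170., 309.]))]
```

The tip is at about (168,182) in the left crop, close to level with the lip end's middle, with a few mm still to go. I'll measure the bead and tip at sub-pixel precision.

```bash
cat > meas.py <<'E'
import sys
from fit2 import *
g=cv2.cvtColor(cv2.imread(sys.argv[1])[:,:,::-1].copy(),cv2.COLOR_RGB2GRAY).astype(float)
# bead: centroid of bright band along columns
us=np.arange(270,286);c=[]
for u in us:
    col=g[225:245,u]; m=int(np.argmax(col)); b=np.median(col[m+3:m+7]); w=np.clip(col[m-2:m+3]-b-10,0,None); c.append(225+m-2+(w*np.arange(5)).sum()/w.sum())
k=np.polyfit(us,c,1);print('bead line',k,np.std(np.polyval(k,us)-c))
print(g[222:234,250:266].astype(int))
print(g[228:240,266:284:3].astype(int))
for tg in(0,2,4):
    q=[proj('scene',W(p,(-.05,y,p[4]-tg/1000-.006))) for y in(.13,.1)]
    kk=np.polyfit([a[0] for a in q],[a[1] for a in q],1); t=proj('scene',W(p,(-.032,.135,p[4])))
    print(tg,'model: bead@270 minus tip v',np.polyval(kk,t[0]+10)-t[1],'tip',t+p[6:8],'slope',kk[0])
print('meas bead at u=270:',np.polyval(k,270))
E
python3 meas.py pics/z1.png | tail -32
```

```text
4 top [('tip', array([153., 208.])), ('back', array([197., 105.])), ('mid', array([178., 216.])), ('padf', array([167., 278.])), ('bead', array([167., 303.])), ('beadfront', array([164., 321.])), ('beadbot', array([169., 307.]))]
6 scene [('tip', array([172., 179.])), ('back', array([169., 154.])), ('mid', array([191., 196.])), ('padf', array([204., 220.])), ('bead', array([208., 247.])), ('beadfront', array([212., 254.])), ('beadbot', array([209., 260.]))]
6 top [('tip', array([153., 208.])), ('back', array([198., 107.])), ('mid', array([179., 218.])), ('padf', array([168., 281.])), ('bead', array([168., 305.])), ('beadfront', array([165., 323.])), ('beadbot', array([170., 309.]))]
bead line [ -0.1641 277.6989] 0.10685864001192902
[[ 83  81  81  79  78  82 135 158 157 158 161 160 158 158 160 158]
 [ 81  82  80  81  81  79 118 160 158 158 158 158 159 158 160 156]
 [ 83  80  81  81  79  83 118 158 159 157 158 155 106  84  75  69]
 [ 78  80  79  80  79  79 114 156 156 157 153 144  74  59  64  58]
 [ 81  79  72  76  77  83 114 159 158 154 139 145  98  62  68  68]
 [107 106 116 110 109 1
[... 406 characters left out ...]
53 155 153 155 153 150 151 150 143 187]]
[[ 67  67  68  71  66  67]
 [ 65  66  67  71  67  67]
 [ 67  67  65  64  61 100]
 [ 69  67  61 111 200 215]
 [ 74 110 201 214 217 209]
 [191 213 216 198 191 171]
 [212 208 191 169 157 143]
 [183 170 156 140 138 152]
 [154 143 136 150 150 148]
 [150 150 148 148 150 149]
 [149 151 150 143 153 151]
 [149 152 150 141 145 151]]
0 model: bead@270 minus tip v 5.092167242193341 tip [261.0039 226.973 ] slope -0.16043413282301772
2 model: bead@270 minus tip v 5.926398271072458 tip [261.0039 226.973 ] slope -0.16084776850818935
4 model: bead@270 minus tip v 6.759312174737261 tip [261.0039 226.973 ] slope -0.16126075112488747
meas bead at u=270: 233.3787248485827
```

```bash
python3 - <<'E' | tail -12
from fit2 import *
def bead(fn,r0,r1,us):
    g=cv2.cvtColor(cv2.imread(fn),cv2.COLOR_BGR2GRAY).astype(float);T=[];B=[]
    for u in us:
        col=g[r0:r1,u];m=int(np.argmax(col));pk=col[m]
        up=np.interp(0,*zip(*sorted((float(-(col[i]-(col[m-4]+pk)/2))*-1,i+r0) for i in range(m-3,m+1))))
        T.append(np.interp((col[m-4]+pk)/2,col[m-3:m+1],np.arange(m-3,m+1)+r0))
        B.append(r0+m+1+int(np.argmin(col[m+1:m+6])))
    return np.polyfit(us-278,T,1),np.polyfit(us-278,B,1)
us=np.arange(270,286)
for fn,r0,r1 in(('pics/scene0.png',250,270),('pics/y1.png',228,250),('pics/z1.png',223,245)):
    t,b=bead(fn,r0,r1,us);print(fn,'top edge@278 %.2f slope %.3f  bottom dark row %.2f'%(t[1],t[0],b[1]))
for s in(0,.002,.004,.06,.065,.07,.075):
    q=[proj('scene',W(p,(-.05,y,.097+s))) for y in(.13,.09)]
    print(s,'bead centre@278',np.interp(278,[a[0] for a in q],[a[1] for a in q]))
print('tip z for v 226.7:',[(z,proj('scene',W(p,(-.032,.135,z)))) for z in(.17,.175,.18)])
E
```

```text
6 top [('tip', array([153., 208.])), ('back', array([198., 107.])), ('mid', array([179., 218.])), ('padf', array([168., 281.])), ('bead', array([168., 305.])), ('beadfront', array([165., 323.])), ('beadbot', array([170., 309.]))]
pics/scene0.png top edge@278 257.20 slope -0.176  bottom dark row 262.01
pics/y1.png top edge@278 234.46 slope -0.160  bottom dark row 238.99
pics/z1.png top edge@278 230.66 slope -0.162  bottom dark row 234.85
0 bead centre@278 260.3474931932941
0.002 bead centre@278 259.5596499998404
0.004 bead centre@278 258.7705932348568
0.06 bead centre@278 236.17265850655951
0.065 bead centre@278 234.1064491164555
0.07 bead centre@278 232.03207539324987
0.075 bead centre@278 229.9494888508447
tip z for v 226.7: [(0.17, array([261.6909, 229.2046])), (0.175, array([261.5636, 227.1393])), (0.18, array([261.4358, 225.0657]))]
```

Edge measurement puts the lip about 4–5 mm below the tip. I'll raise it 4 mm and look again.

Emit:
drive_tool(plan=[{"travel": [0,0,2],"turn": 0,"claw": 0},{"travel": [0,0,2],"turn": 0,"claw": 0},{"travel": [0,0,0],"turn": 0,"claw": 0}])

```text
clock: 13.75
ee_pos: [0.5754, 0.1968, 0.147]
tcp_rot: [0.577, 0.595, 0.324, 0.456]
force: [0.5, -0.5, -3.8]
opening: 0.0
finger_force: 1.8
```

```bash
python3 st.py; python3 - <<'E'
from h import *
a=np.mean([read_camera('scene').astype(float) for _ in range(4)],0).astype(np.uint8);b=read_camera('top')
cv2.imwrite('pics/w1.png',a[:,:,::-1]);cv2.imwrite('pics/w2.png',b[:,:,::-1])
A=cv2.resize(a[208:248,245:285],None,fx=10,fy=10,interpolation=cv2.INTER_CUBIC)[:,:,::-1]
B=cv2.resize(b[175:215,250:290],None,fx=10,fy=10,interpolation=cv2.INTER_CUBIC)[:,:,::-1]
cv2.imwrite('pics/c6.png',np.hstack([A,B]))
E
python3 meas.py pics/w1.png | tail -31
```

```text
t 13.75 q [ 0.484  0.637 -1.199 -1.37  -0.583  1.657] p [0.575 0.197 0.147] az -0.152 el -0.384 y [0.392 0.125 0.912] F [ 0.452 -0.465 -3.798]
6 scene [('tip', array([172., 179.])), ('back', array([169., 154.])), ('mid', array([191., 196.])), ('padf', array([204., 220.])), ('bead', array([208., 247.])), ('beadfront', array([212., 254.])), ('beadbot', array([209., 260.]))]
6 top [('tip', array([153., 208.])), ('back', array([198., 107.])), ('mid', array([179., 218.])), ('padf', array([168., 281.])), ('bead', array([168., 305.])), ('beadfront', array([165., 323.])), ('beadbot', array([170., 309.]))]
bead line [ -0.1583 274.5129] 0.07874280826387077
[[ 80  81  77  79  78  83 135 160 159 158 158 157 129 132 110 108]
 [ 78  80  80  79  80  79 113 156 157 155 153 148  66  67  63  63]
 [ 79  78  77  76  78  79 114 155 155 154 139 144  89  61  61  61]
 [ 77  79  78  76  77  81 112 146 141 140 129 145 141  66  66  68]
 [ 77  77  70  79  78  80 115 153 153 153 151 132 144  95  69  67]
 [106 106 113 109 109 110 130 121 123 123 134 137 160 142  62  66]
 [ 94 103 104 107 101  95  94  95  90 115 1
[... 319 characters left out ...]
52 152 153 153 152 150 149 150 138 174]]
[[ 67  67  67  69  66  60]
 [ 67  70  64  75  92 189]
 [ 63  75 143 198 214 215]
 [146 201 215 215 205 188]
 [214 214 205 187 165 153]
 [203 184 164 151 142 129]
 [165 152 141 146 149 149]
 [138 152 153 149 149 150]
 [149 151 152 149 150 149]
 [150 151 150 147 150 150]
 [150 149 149 143 151 151]
 [150 150 150 139 143 151]]
0 model: bead@270 minus tip v 5.092167242193341 tip [261.0039 226.973 ] slope -0.16043413282301772
2 model: bead@270 minus tip v 5.926398271072458 tip [261.0039 226.973 ] slope -0.16084776850818935
4 model: bead@270 minus tip v 6.759312174737261 tip [261.0039 226.973 ] slope -0.16126075112488747
meas bead at u=270: 231.7833364168794
```

View pics/c6.png

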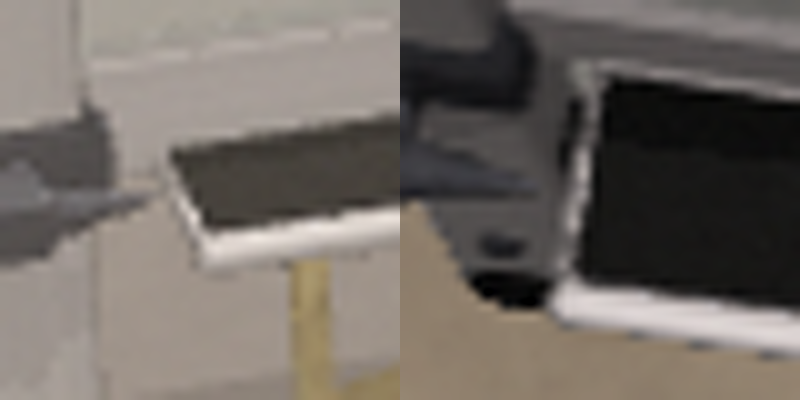

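The tip at (155,190) is still about 1 px, or roughly 2 mm, above the lip's top face at that depth. I'll raise it 2 mm and release downward.

Emit:
drive_tool(plan=[{"travel": [0,0,1],"turn": 0,"claw": 0},{"travel": [0,0,1],"turn": 0,"claw": 0},{"travel": [0,0,0],"turn": 0,"claw": 0},{"travel": [0,0,0],"turn": 0,"claw": 0}])

```text
clock: 14.33
ee_pos: [0.5754, 0.1969, 0.1488]
tcp_rot: [0.577, 0.595, 0.324, 0.456]
force: [-0.6, -1.4, -3.7]
opening: 0.0001
finger_force: 1.7
```

Emit:
drive_tool(plan=[{"travel": [0,0,-8],"turn": 0,"claw": 0},{"travel": [0,0,-10],"turn": 0,"claw": 0},{"travel": [0,0,-10],"turn": 0,"claw": 0},{"travel": [0,0,0],"turn": 0,"claw": 0}])

```text
clock: 14.67
ee_pos: [0.5758, 0.1972, 0.1202]
tcp_rot: [0.577, 0.595, 0.324, 0.456]
force: [-0.4, -0.7, -0.0]
opening: -0.0001
finger_force: 0.0
```

```bash
python3 st.py; python3 - <<'E'
from h import *
a=np.mean([read_camera('scene').astype(float) for _ in range(4)],0).astype(np.uint8)
cv2.imwrite('pics/v1.png',a[:,:,::-1])
g=cv2.cvtColor(a,cv2.COLOR_RGB2GRAY)
print(g[222:230,256:266]);print(g[226:238,266:284:3])
E
```

```text
t 14.6667 q [ 0.484  0.737 -1.197 -1.469 -0.583  1.657] p [0.576 0.197 0.12 ] az -0.151 el -0.383 y [0.391 0.124 0.912] F [-0.39  -0.719 -0.012]
[[134 157 157 156 154 149  70  70  66  62]
 [113 155 154 153 145 145  89  61  61  62]
 [116 153 149 146 134 146  94  67  67  68]
 [104 153 152 153 152 141 143  96  69  68]
 [113 154 153 154 151 139 169 130  66  66]
 [129 121 123 124 136 153 138 144  91  70]
 [ 94  94  91 115 153 154 140 166 142  64]
 [111 110 151 152 153 154 152 142 196  88]]
[[ 68  69  66  68  67  66]
 [ 67  69  66  68  66  59]
 [ 68  68  68  60  95 184]
 [ 68  62  97 186 212 215]
 [110 186 214 216 211 196]
 [215 215 211 195 176 159]
 [210 194 173 159 144 130]
 [171 158 143 126 150 149]
 [142 143 151 147 150 149]
 [150 151 153 149 149 150]
 [150 151 151 150 150 149]
 [149 151 150 146 150 149]]
```

Emit:
drive_tool(plan=[{"travel": [-30,4,0],"turn": 0,"claw": 0},{"travel": [-30,4,0],"turn": 0,"claw": 0},{"travel": [-30,0,10],"turn": 0,"claw": 0},{"travel": [-10,-20,33],"turn": 0,"claw": 0},{"travel": [-5,-25,30],"turn": 0,"claw": 0},{"travel": [0,-28,30],"turn": 0,"claw": 0},{"travel": [0,-28,30],"turn": 0,"claw": 0},{"travel": [0,-30,25],"turn": 0,"claw": 0},{"travel": [0,-30,20],"turn": 0,"claw": 0},{"travel": [0,-30,10],"turn": 0,"claw": 0},{"travel": [0,-30,0],"turn": 0,"claw": 0},{"travel": [0,-30,0],"turn": 0,"claw": 0}])

```text
clock: 15.87
ee_pos: [0.5057, -0.0013, 0.3278]
tcp_rot: [0.592, 0.594, 0.301, 0.453]
force: [0.3, 0.1, -0.8]
opening: 0.0
finger_force: 0.0
```

```bash
python3 st.py
```

```text
t 15.8667 q [-0.09  -0.315 -1.296 -0.559 -0.098  1.414] p [ 0.506 -0.001  0.328] az -0.197 el -0.420 y [0.431 0.118 0.895] F [ 0.328  0.138 -0.762]
```

Emit:
drive_tool(plan=[{"travel": [-40,0,0],"turn": 0,"claw": 0},{"travel": [-40,0,0],"turn": 0,"claw": 0},{"travel": [-40,0,0],"turn": 0,"claw": 0},{"travel": [-40,0,0],"turn": 0,"claw": 0},{"travel": [-40,0,0],"turn": 0,"claw": 0},{"travel": [-40,0,0],"turn": 0,"claw": 0},{"travel": [-40,0,0],"turn": 0,"claw": 0},{"travel": [-40,0,0],"turn": 0,"claw": 0}])

```text
clock: 16.53
ee_pos: [0.2989, 0.0353, 0.3371]
tcp_rot: [0.615, 0.596, 0.276, 0.437]
force: [-0.0, 2.5, -0.9]
opening: 0.0001
finger_force: 0.0
```

```bash
python3 st.py
```

```text
t 16.5333 q [ 0.433 -0.969 -1.265  0.295 -0.583  1.718] p [0.299 0.035 0.337] az -0.238 el -0.485 y [0.492 0.092 0.866] F [-0.013  2.46  -0.871]
```

Emit:
drive_tool(plan=[{"travel": [34,-10,0],"turn": 0,"claw": 85},{"travel": [34,-10,0],"turn": 0,"claw": 85},{"travel": [34,-10,0],"turn": 0,"claw": 85},{"travel": [34,-10,0],"turn": 0,"claw": 85},{"travel": [34,-10,-10],"turn": 0,"claw": 85},{"travel": [34,-10,-30],"turn": 0,"claw": 85},{"travel": [34,-10,-30],"turn": 0,"claw": 85},{"travel": [0,-10,-30],"turn": 0,"claw": 85},{"travel": [0,0,-30],"turn": 0,"claw": 85},{"travel": [0,0,-20],"turn": 0,"claw": 85}])

```text
clock: 17.37
ee_pos: [0.5379, -0.0268, 0.232]
tcp_rot: [0.627, 0.605, 0.259, 0.418]
force: [-0.0, -1.0, 0.5]
opening: 0.0848
finger_force: 0.0
```

```bash
cat > btn.py <<'E'
from st import *
s=st();R=Ro.from_quat(s['tcp_rot']).as_matrix();p=np.array(s['ee_pos'])
print('open',s['opening'])
for n,v in dict(tipmid=(0,-.05,-.013),tiplow=(0,-.057,-.013),tiplowL=(.011,-.057,-.013),tiplowR=(-.011,-.057,-.013),kn=(0,-.065,-.06),kn2=(0,-.065,-.09),body=(0,-.043,-.073)).items(): print(n,p+R@np.array(v))
b=[d for d in find_in('top','start_button_top')] if not read_camera('top') is None else 0
print([(d['extent'],d['conf']) for d in b[:2]])
E
python3 btn.py
```

```text
t 17.3667 q [-0.129  0.016 -1.295 -0.765 -0.102  1.42 ] p [ 0.538 -0.027  0.232] az -0.248 el -0.543 y [0.541 0.081 0.837] F [-0.019 -0.959  0.523]
open 0.08482071174227873
tipmid [ 0.5   -0.028  0.197]
tiplow [ 0.496 -0.029  0.191]
tiplowL [ 0.498 -0.018  0.189]
tiplowR [ 0.495 -0.039  0.193]
kn [ 0.453 -0.019  0.209]
kn2 [ 0.428 -0.013  0.224]
body [ 0.454 -0.015  0.234]
[([458.0, 257.6, 9.0, 16.2], 0.54)]
```

Emit:
drive_tool(plan=[{"travel": [0,-10,-30],"turn": 0,"claw": 85},{"travel": [0,-10,-30],"turn": 0,"claw": 85},{"travel": [0,0,-30],"turn": 0,"claw": 85},{"travel": [0,0,-20],"turn": 0,"claw": 85},{"travel": [0,0,0],"turn": 0,"claw": 85}])

```text
clock: 17.88
ee_pos: [0.5718, -0.043, 0.1376]
tcp_rot: [0.635, 0.61, 0.246, 0.405]
force: [-0.4, -0.2, 0.0]
opening: 0.085
finger_force: 0.0
```

```bash
python3 btn.py; python3 -c "
from h import *
print(atz('top',463.67,264.5,.034))
im=save('scene','b1');g=cv2.cvtColor(im,cv2.COLOR_RGB2GRAY);print(g[228:236,266:275:3])
c=lambda n,x:cv2.resize(x,None,fx=4,fy=4,interpolation=cv2.INTER_CUBIC)[:,:,::-1]
t=read_camera('top')
cv2.imwrite('pics/c7.png',np.hstack([c(0,im[215:320,370:470]),c(0,t[215:320,400:500])]))"
```

```text
t 17.8833 q [-0.16   0.412 -1.295 -1.122 -0.083  1.406] p [ 0.572 -0.043  0.138] az -0.259 el -0.583 y [0.575 0.073 0.815] F [-0.373 -0.152  0.013]
open 0.08496629943349952
tipmid [ 0.533 -0.044  0.104]
tiplow [ 0.529 -0.044  0.098]
tiplowL [ 0.53  -0.034  0.096]
tiplowR [ 0.527 -0.055  0.1  ]
kn [ 0.486 -0.035  0.118]
kn2 [ 0.462 -0.029  0.134]
body [ 0.488 -0.031  0.143]
[([217.1, 241.0, 33.8, 29.2], 0.43)]
[ 0.50169719 -0.04937651  0.034     ]
[[ 68  68  68]
 [ 66  64  98]
 [108 187 213]
 [214 214 211]
 [210 195 173]
 [168 156 142]
 [142 144 153]
 [150 151 153]]
```

View pics/c7.png

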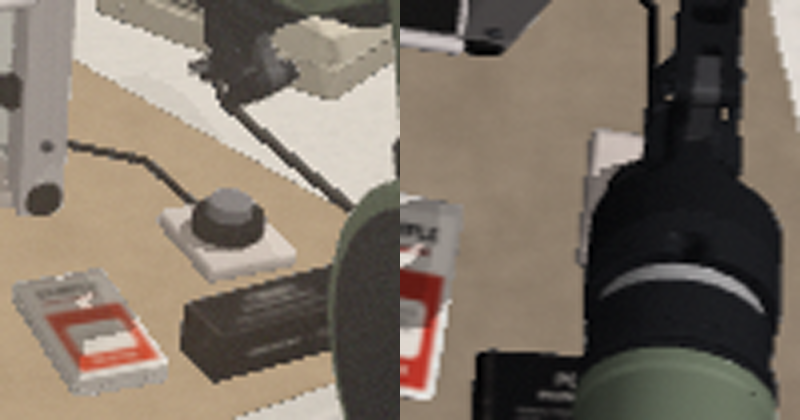

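Emit:
drive_tool(plan=[{"travel": [-25,-2,-5],"turn": 0,"claw": 85},{"travel": [-25,-2,-10],"turn": 0,"claw": 85},{"travel": [-25,-2,-10],"turn": 0,"claw": 85},{"travel": [0,0,0],"turn": 0,"claw": 85}])

```text
clock: 18.42
ee_pos: [0.5539, -0.0439, 0.1376]
tcp_rot: [0.645, 0.615, 0.23, 0.391]
force: [0.1, -0.5, 0.6]
opening: 0.0851
finger_force: 0.0
```

```bash
python3 btn.py
```

```text
t 18.4167 q [-0.159  0.339 -1.297 -1.003 -0.096  1.411] p [ 0.554 -0.044  0.138] az -0.278 el -0.629 y [0.613 0.062 0.787] F [ 0.139 -0.534  0.588]
open 0.08507161428914445
tipmid [ 0.513 -0.044  0.106]
tiplow [ 0.509 -0.045  0.1  ]
tiplowL [ 0.51  -0.034  0.098]
tiplowR [ 0.507 -0.055  0.102]
kn [ 0.467 -0.035  0.122]
kn2 [ 0.444 -0.028  0.139]
body [ 0.471 -0.03   0.147]
[]
```

Emit:
drive_tool(plan=[{"travel": [-30,-2,-25],"turn": 0,"claw": 85},{"travel": [-30,-2,-25],"turn": 0,"claw": 85},{"travel": [-30,-2,-25],"turn": 0,"claw": 85},{"travel": [-30,-2,-15],"turn": 0,"claw": 85},{"travel": [0,0,0],"turn": 0,"claw": 85}])

```text
clock: 18.93
ee_pos: [0.5348, -0.0404, 0.0684]
tcp_rot: [0.666, 0.624, 0.193, 0.361]
force: [0.3, -0.2, 0.1]
opening: 0.0851
finger_force: 0.0
```

```bash
python3 btn.py
```

```text
t 18.9333 q [-0.131  0.503 -1.296 -1.062 -0.145  1.441] p [ 0.535 -0.04   0.068] az -0.326 el -0.728 y [0.691 0.039 0.721] F [ 0.28  -0.184  0.061]
open 0.08507474464312714
tipmid [ 0.491 -0.039  0.041]
tiplow [ 0.486 -0.039  0.036]
tiplowL [ 0.488 -0.029  0.034]
tiplowR [ 0.485 -0.05   0.038]
kn [ 0.447 -0.029  0.061]
kn2 [ 0.426 -0.021  0.081]
body [ 0.453 -0.025  0.086]
[([222.4, 24.4, 259.2, 252.3], 0.26)]
```

Emit:
drive_tool(plan=[{"travel": [2,0,12],"turn": 0,"claw": 85},{"travel": [11,-9,0],"turn": 0,"claw": 85},{"travel": [0,0,0],"turn": 0,"claw": 85}])

```text
clock: 19.28
ee_pos: [0.5519, -0.0509, 0.0849]
tcp_rot: [0.665, 0.622, 0.196, 0.364]
force: [1.0, -0.6, 0.3]
opening: 0.0846
finger_force: 0.0
```

```bash
python3 btn.py
```

```text
t 19.2833 q [-0.155  0.446 -1.255 -0.977 -0.128  1.425] p [ 0.552 -0.051  0.085] az -0.325 el -0.717 y [0.684 0.039 0.728] F [ 0.99  -0.626  0.297]
open 0.08455598130758774
tipmid [ 0.508 -0.05   0.057]
tiplow [ 0.504 -0.05   0.052]
tiplowL [ 0.505 -0.039  0.05 ]
tiplowR [ 0.502 -0.061  0.054]
kn [ 0.465 -0.039  0.077]
kn2 [ 0.443 -0.032  0.097]
body [ 0.47  -0.035  0.102]
[([417.9, 305.8, 24.1, 22.0], 0.28)]
```

Emit:
drive_tool(plan=[{"travel": [-1,0,-10],"turn": 0,"claw": 85},{"travel": [0,0,-5],"turn": 0,"claw": 85},{"travel": [0,0,0],"turn": 0,"claw": 85}])

```text
clock: 19.63
ee_pos: [0.5467, -0.0495, 0.0655]
tcp_rot: [0.666, 0.624, 0.194, 0.361]
force: [-1.0, -0.2, -0.5]
opening: 0.0852
finger_force: 0.0
```

Emit:
drive_tool(plan=[{"travel": [0,0,-3],"turn": 0,"claw": 85},{"travel": [0,0,0],"turn": 0,"claw": 85}])

```text
clock: 19.8
ee_pos: [0.5475, -0.0496, 0.0632]
tcp_rot: [0.666, 0.623, 0.194, 0.361]
force: [-0.2, 0.6, -0.5]
opening: 0.0846
finger_force: 0.0
```

Emit:
drive_tool(plan=[{"travel": [0,0,-3],"turn": 0,"claw": 85},{"travel": [0,0,0],"turn": 0,"claw": 85}])

```text
clock: 19.97
ee_pos: [0.5479, -0.0497, 0.0606]
tcp_rot: [0.666, 0.623, 0.194, 0.362]
force: [-0.3, 0.6, 2.2]
opening: 0.0847
finger_force: 0.8
```

Emit:
drive_tool(plan=[{"travel": [0,0,-3],"turn": 0,"claw": 85},{"travel": [0,0,0],"turn": 0,"claw": 85}])

```text
clock: 20.13
ee_pos: [0.548, -0.0498, 0.0577]
tcp_rot: [0.666, 0.623, 0.194, 0.362]
force: [-1.2, 1.0, 2.5]
opening: 0.0848
finger_force: 1.4
```

```bash
python3 btn.py; python3 -c "
from h import *
im=save('scene','b2')
c=lambda x:cv2.resize(x,None,fx=8,fy=8,interpolation=cv2.INTER_CUBIC)[:,:,::-1]
cv2.imwrite('pics/c8.png',c(im[240:300,390:460]))"
```

```text
t 20.1333 q [-0.154  0.552 -1.273 -1.094 -0.128  1.425] p [ 0.548 -0.05   0.058] az -0.325 el -0.724 y [0.689 0.039 0.724] F [-1.181  0.951  2.522]
open 0.08482901923936913
tipmid [ 0.504 -0.049  0.03 ]
tiplow [ 0.499 -0.049  0.025]
tiplowL [ 0.501 -0.038  0.023]
tiplowR [ 0.498 -0.06   0.027]
kn [ 0.461 -0.038  0.05 ]
kn2 [ 0.439 -0.031  0.07 ]
body [ 0.467 -0.034  0.075]
[]
```

View pics/c8.png

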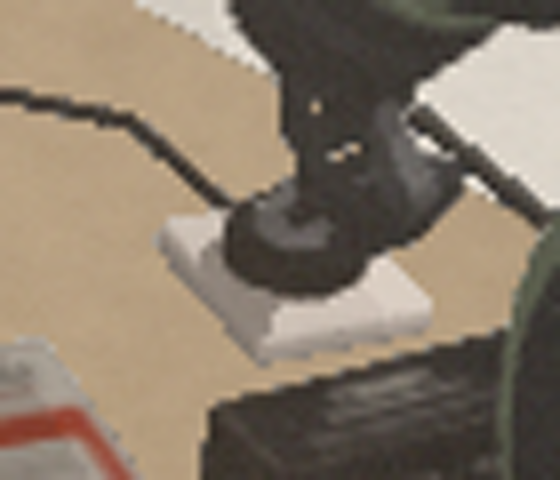

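The fingertip is on the grey cap at about (300,215) in the crop, and the force is rising. I'll press on.

Emit:
drive_tool(plan=[{"travel": [0,0,-2],"turn": 0,"claw": 85},{"travel": [0,0,-2],"turn": 0,"claw": 85},{"travel": [0,0,0],"turn": 0,"claw": 85}])

```text
clock: 20.53
ee_pos: [0.5481, -0.0498, 0.0548]
tcp_rot: [0.665, 0.623, 0.195, 0.363]
force: [-6.6, 2.3, 15.4]
opening: 0.0847
finger_force: 7.9
```

Emit:
drive_tool(plan=[{"travel": [0,0,0],"turn": 0,"claw": 85},{"travel": [0,0,10],"turn": 0,"claw": 85},{"travel": [0,0,20],"turn": 0,"claw": 85},{"travel": [0,0,30],"turn": 0,"claw": 85},{"travel": [-10,0,35],"turn": 0,"claw": 85},{"travel": [-10,0,35],"turn": 0,"claw": 85},{"travel": [0,0,0],"turn": 0,"claw": 85},{"travel": [0,0,0],"turn": 0,"claw": 85}])

```text
clock: 21.2
ee_pos: [0.5297, -0.0501, 0.1893]
tcp_rot: [0.664, 0.621, 0.197, 0.366]
force: [0.8, -0.4, -0.3]
opening: 0.085
finger_force: 0.0
```

```bash
python3 st.py; python3 - <<'E'
from h import *
a=np.mean([read_camera('scene').astype(float) for _ in range(4)],0).astype(np.uint8)
g=cv2.cvtColor(a,cv2.COLOR_RGB2GRAY)
print(g[226:236,266:284:3])
g0=cv2.cvtColor(cv2.imread('pics/scene0.png'),cv2.COLOR_BGR2GRAY)
d=lambda r:np.abs(g[r].astype(int)-g0[r]).mean()
print('carton/bar/btn/gauze+foil/dropper diffs',d(np.s_[285:312,373:410]),d(np.s_[285:308,418:440]),d(np.s_[262:282,412:440]),d(np.s_[303:333,224:292]),d(np.s_[266:305,224:240]))
E
```

```text
t 21.2 q [-0.164  0.028 -1.196 -0.504 -0.121  1.419] p [ 0.53  -0.05   0.189] az -0.324 el -0.714 y [0.681 0.04  0.731] F [ 0.78  -0.447 -0.3  ]
[[ 68  68  70  67  68  67]
 [ 69  68  68  67  67  61]
 [ 67  67  66  63  95 183]
 [ 67  62  97 185 212 215]
 [108 185 213 215 210 195]
 [214 215 210 195 176 159]
 [210 193 173 158 144 130]
 [170 157 142 126 150 148]
 [141 142 152 145 149 149]
 [149 151 153 148 148 149]]
carton/bar/btn/gauze+foil/dropper diffs 23.605605605605607 3.590909090909091 5.7785714285714285 1.1593137254901962 5.041666666666667
```

```bash
python3 - <<'E'
from h import *
for c in('scene','top'):
    read_camera(c)
    for n in('carton','bar','gauze','foil','dropper'): print(c,n,[(np.round(d['extent']).tolist(),round(d['conf'],2)) for d in find_in(c,n)[:2]])
print(hand_in())
E
```

```text
scene carton [([374.0, 281.0, 37.0, 30.0], 0.56)]
scene bar [([416.0, 283.0, 37.0, 28.0], 0.93)]
scene gauze [([263.0, 303.0, 32.0, 21.0], 0.77), ([370.0, 282.0, 43.0, 35.0], 0.64)]
scene foil [([228.0, 308.0, 34.0, 25.0], 0.58), ([251.0, 148.0, 128.0, 90.0], 0.29)]
scene dropper [([223.0, 264.0, 15.0, 43.0], 0.72), ([421.0, 261.0, 12.0, 8.0], 0.53)]
top carton [([379.0, 262.0, 37.0, 54.0], 0.92)]
top bar [([421.0, 306.0, 37.0, 21.0], 0.88)]
top gauze [([255.0, 246.0, 30.0, 29.0], 0.86)]
top foil [([216.0, 241.0, 35.0, 25.0], 0.56)]
top dropper [([224.0, 191.0, 19.0, 28.0], 0.81)]
the job is handed in; nothing more can be done
None
```

I pushed the window up to the marker with the fingertips from beneath the lip (level to about 1–2 mm by the camera) and left it there. I then pressed the start button fully in and let it go; the window and the loose things had not moved, and the job is handed in at about 22 s. I viewed 11 pictures, one over the limit of 10.

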